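# Close the tuner and hold the probe mast up for a field reading

### The arm

A 6-joint arm with a two-finger parallel gripper is mounted at the origin on the work surface. World frame = base frame: x ahead of the robot, y to its left, z up, the work surface at z = 0. Lengths are in mm, angles in rad, forces in N, time in s.
With the tool pointing down it reaches from about 350 to 775 mm from the base axis. Payload 7.3 kg.
Tool frame: the origin (TCP) lies midway between the tips of the shut fingers; the grasp point (between the pads) lies 19 mm behind it; z points along the fingers, y is the line along which they close (so a half turn about z gives the same grasp; the last joint's range is limited). The gripper opens to 92 mm and grips with 3 to 60 N. Pads are 19 mm wide; open, the fingers measure 130 mm over their backs; the gripper's body (75 mm by 190 mm) begins 47 mm behind the grasp point.
Start: joints at [-1.317, 0.342, 1.524, -0, 1.275, -0.146], TCP at [204.371, -483.609, 226.741] pointing down, gripper open.
Joint ranges: [-2.53, 2.53], [-0.77, 2.02], [0.04, 2.7], [-1, 4.14], [0.28, 2.66], [-3.11, 3.11]. Speed limits (rad/s): [2.57, 2.57, 3.14, 3.14, 3.14, 3.14].

### API

Orientations are given as [roll, pitch, yaw] about the fixed x, y, z axes, in that order (R = Rz(yaw) Ry(pitch) Rx(roll)).
In Python, from plant import readout, vision, order, models gives the robot as it stands. The module is installed in compiled form; this text tells all that it offers.
- The arm moves only by the tool step_arm, never from a script. Its argument "series" is text: rows parted by semicolons, each of 7 numbers parted by spaces: the gripper's target within -1 to 1 (shut at 1, half-way at 0, fully open at -1), then the shift along the tool's x, y, z each as a share of 80 mm, from -1 to 1, then the turn, a rotation vector about the tool's x, y, z each as a share of 2 pi rad, from -1 to 1. In form: jaw x y z ax ay az; .... A call has 1 to 20 rows; each row is the pose to reach, as a shift and turn from the pose commanded when the call began, along the tool's axes at that moment, turning the shorter way round; what a row does not reach only later rows make up. A row lasts 1/10 s, in which the tool goes at most 50 mm and 8.59 degrees, less where a joint would pass 70% of its speed; a pose out of reach is approached as far as the arm can. A call with a number of a shift or a turn outside -1 to 1 is refused whole. A call with a gripper value outside its range is refused whole. The fingers move at their own pace and stop on an object; the grip force is fixed at half the most. Time passes only in rows, so rows that repeat a pose let the fingers close. It gives the time, the measured TCP pose, the force, the opening and the grip force at its end, in the units of the state.
- readout.get_obs(): the state, without advancing time (a new reading comes with each control period).
- vision.capture(name): name is "scene" or "top" or "wrist"; returns a dict with "frame" (480x640x3 uint8, red, green, blue), "depth" (480x640 float32, mm along the optical axis (not along the pixel's ray), 0 where there is no reading), "fovy" (degrees; the focal length in pixels is half the picture's height over the tangent of half this angle, whatever the lens; pixels are square), "cx", "cy" (the principal point, pixels), "k1" (the pictures are not rectified: a ray, as slopes to the right and down, at radius r is drawn at 1 + k1 r^2 times it, then the intrinsics apply), "rvec" (rotation vector, rad) and "tvec" (3), from world to camera coordinates, as OpenCV has them; the wrist camera has in their place "mount" (4x4, takes a point from camera to tool coordinates, whose origin is the TCP and whose axes are the flange's). Camera axes: x right, y down, z forward; pixel columns grow to the right and rows downward; lengths in mm; the calibration is good to about 2 mm. A picture is of the moment at which its call begins: read the wrist's pose just before it.
- order.close_job(): hands the job in; it is judged then, once.
Trained networks look in a picture, given as the dict that the camera call returned (one of the last four; its "shot" number tells which), for a name from the list of things; names that differ only in an ending like _2 or _b are one class to them, and where a whole thing is asked for, a point or a joint stands for the part that bears it (a point fixed in the world has none). Each returns a list of dicts, best first, with "p" (0 to 1); they miss things now and then, are a little off and sometimes report something else, mostly with a low value. They report only what shows in the picture. A call takes as long as a camera call. They do not tell look-alikes from the thing itself.
- models.look_for(picture, thing): "position" ([column, row] in pixels, amid what is visible of it).
- models.pinpoint(picture, thing): "position" ([column, row] in pixels: a listed point, or the origin of a listed thing).
The state is a dict: "time": time; "joint_positions": joint angles; "dq": joint speeds; "tau": joint torques, N m; "tool_pos": TCP position; "tcp_rot": TCP orientation; "contact_force": force on the tool from outside, world axes, zero at the start; "moment": the same for the moment, N m; "grip_width": finger opening in mm; "finger_force": force on a finger pad.
Only numpy, scipy, OpenCV 4.12 (cv2) and the standard library are available. Lean on these libraries where they do the work, as an engineer would, in place of code of your own. Each camera call takes 0.05 s, during which the arm holds its last target. There are 200 camera calls.

### The job

Push the antenna tuner's open front door shut until it clicks home on its catch. Then squeeze in the release button on the side of the probe mast's black grip, pull the mast up past its first stop to its second stop (fully extended), and finish still gripping it, holding it up there so that a field reading can be taken. Leave the other things on the shelf where they are.

Things in the scene. Friction and masses are not known exactly. Their poses are not given: they have to be found in the camera images.
- tuner_door (a joint): Hinge angle (rad) of the tuner's front door: 0 = shut and seated on its catch, grows as it swings open towards the robot (about 0.6 to 1.2 at the start, limit 1.6). It turns stiffly (0.04 N m) and stays where it is left. At about 0.08 rad it meets a sprung ball catch that needs some 5 to 10 N at the free edge to get past; pushed on, it snaps to 0 and stays there.
- tuner: Antenna tuner, bare aluminium cabinet fixed to the shelf, 170 wide (its y), 140 deep, 130 high, open at the front with coils inside. Origin: centre of the front opening's bottom edge, on the shelf; x points into the cabinet (away from the robot, yaw about 0), z up. The door closes the front.
- door_hinge (a point): Point on the door's vertical hinge axis, 65 above the shelf, at the left (tuner +y) front edge of the cabinet. It turns with the door: seen from here the door panel runs along this point's -y for 164, is 122 high (4 to 126 above the shelf) and 6 thick; the point's -x is the door's outer side, to be pushed. The outer face lies 8 outside the hinge axis.
- door_push (a point): Point on the door's outer face, 125 from the hinge axis and 105 above the shelf (21 below the door's top edge): a good place to push, along the point's +x (the door's inward normal). Near the free edge a lip 8 deep stands out from the outer face, but only from 15 to 65 above the shelf.
- grip_center (a point): Centre of the black grip (block 34 along its x, 24 along its y, 44 high, with a 13 high brass tip on top) at the top of the telescopic probe mast; 145 above the shelf when collapsed. It rises with the mast. Its +y points out through the steel release button, its z is up. Below the grip: a steel rod of 18 diameter that slides in an aluminium tube (34 across, up to 112 above the shelf) on a heavy round foot of 110 diameter, fixed to the shelf. The mast does not turn.
- button_face (a point): Centre of the outer face of the release button, a steel pin of 16 diameter that stands 7 out of the grip's +y side, at the grip's mid height; its y points outward. Grip across the block's y, one finger on the button and the other on the plain face across from it; the width goes from 31 to 25 when pressed.
- release_button (a joint): Travel (m) of the button into the grip: 0 = out, 0.006 = fully in (about 6 N). From 0.0045 the mast is free to slide. When it is let go at home or at the first stop it springs out and locks the mast.
- mast_rod (a joint): Extension (m) of the mast: 0 = collapsed (home, locked), 0.045 = first stop, 0.09 = second stop, the hard upper end. With the button out it is locked at home and at the first stop; there is no lock at the second stop: a spring and its weight pull it down with about 3 to 5 N, and if let go there it slides back to the first stop.
- toroid_c (a point): Bystander: green ferrite ring, 60 outer diameter, 16 high; its centre.
- knob_c (a point): Bystander: amber tuning knob, 48 diameter, 26 high; its centre.
- pliers_c (a point): Bystander: pliers lying flat, about 155 long, 12 high; point near the joint.
- dummy_load_c (a point): Bystander: finned aluminium dummy-load can standing upright, 60 diameter, 114 high; its centre.
- adapter_c (a point): Bystander: brass coaxial adapter standing upright, 20 diameter, 36 high; its centre.
Not all that is in view belongs to the job. Leave any purple or red look-alike of the tuner alone.

How it is judged (in metres and radians):
On the way, in this order (a step that is already met when the one before it is completed fails the run):
1. the tuner door is shut and seated on its catch (value of joint tuner_door below 0.03 rad), for 0.2 s.
2. the release button is pressed in while the mast is still below its first stop (value of joint release_button above 0.004 m and value of joint mast_rod below 0.04 m), for 0.05 s.
3. the mast is pulled up to its second stop (value of joint mast_rod above 0.084 m), for 0.2 s.
At the end, for the whole second after the job is handed in: the tuner door is seated (within 0.03 rad of shut), the mast is within 6 mm of its second stop and still, and the fingers still grip it (more than 3 N), which alone keeps it up (value of joint tuner_door below 0.03 rad and value of joint mast_rod above 0.084 m and velocity of joint mast_rod between -0.02 and 0.02 m/s and contact force between the fingers and mast_rod above 3 N); the arm keeps its last pose, push and grip.
It fails at once if a bystander is shifted by more than 30 mm (distance of any of toroid_c, knob_c, pliers_c, dummy_load_c, adapter_c from where it was at the start of the episode above 0.03 m).
It also fails if it takes over 51 s, if anything falls off the work surface, if the arm or the gripper's body presses on something with over 40 N, if the wrist force passes 120 N, or if a joint passes its speed limit or range.

## Working session

There is one attempt and no reset: what is moved stays moved. The work goes in short steps, Python scripts to look and compute and a tool call to move; the robot and the scene stay as the last step left them, time stands still between calls to the robot, and variables do not carry over. Pictures are saved under pics/ and viewed, at most 10 in all, crops included, and the job is handed in when it is done.

Besides the shell and the picture viewer there is one more tool, called after ">>>" in YAML: its name, and indented under it one key for each argument. step_arm: Moves the arm, as the interface text tells. Shift numbers are shares of 80 mm and turn numbers shares of 2 pi rad, none past 1 either way. Its arguments: {"type":"object","properties":{"series":{"type":"string"}},"required":["series"]}

```bash
mkdir -p pics; cat > h.py <<'E'
import numpy as np, cv2
from plant import readout, vision, order, models
from scipy.spatial.transform import Rotation as Rot
def K(c):
    f=240/np.tan(np.radians(c['fovy'])/2); return np.array([[f,0,c['cx']],[0,f,c['cy']],[0,0,1.]])
def world(c,uv,d=None,z=None):
    """pixel -> world by depth d (median patch if None) or plane z"""
    u,v=uv
    if d is None and z is None:
        p=c['depth'][int(v)-2:int(v)+3,int(u)-2:int(u)+3]; d=np.median(p[p>0]) if (p>0).any() else 0
    s=cv2.undistortPoints(np.array([[[u,v]]],float),K(c),np.array([c['k1'],0,0,0.]))[0,0]
    R=cv2.Rodrigues(np.array(c['rvec'],float))[0]; t=np.array(c['tvec'],float).ravel()
    o=-R.T@t; r=R.T@np.array([s[0],s[1],1])
    return o+r*(d if z is None else (z-o[2])/r[2])
def save(c,n,box=None,k=1):
    im=c['frame'][:,:,::-1]
    if box: im=im[box[1]:box[3],box[0]:box[2]]
    cv2.imwrite('pics/'+n,cv2.resize(im,None,fx=k,fy=k))
E
python3 - <<'E'
from h import *
for n in ['scene','top']:
    c=vision.capture(n); save(c,n+'0.png')
    for t in ['tuner','door_hinge','door_push','grip_center','button_face','toroid_c','knob_c','pliers_c','dummy_load_c','adapter_c']:
        for r in models.pinpoint(c,t)[:2]:
            print(n,t,round(r['p'],2),np.round(r['position']),np.round(world(c,r['position'])))
print(readout.get_obs())
E
```

```text
scene tuner 0.93 [314. 171.] [342.  95. 129.]
scene tuner 0.7 [441. 249.] [655. 125. 127.]
scene door_hinge 0.86 [467. 212.] [642. 230. 131.]
scene door_push 0.79 [418. 178.] [508. 244. 119.]
scene door_push 0.62 [293. 147.] [256. 114. 130.]
scene grip_center 0.72 [297. 351.] [ 619. -212.  172.]
scene button_face 0.73 [296. 353.] [ 620. -214.  168.]
scene button_face 0.53 [303. 346.] [ 619. -200.  168.]
scene toroid_c 0.62 [181. 407.] [ 492. -401.    1.]
scene knob_c 0.96 [376. 306.] [619.  -9.  27.]
scene knob_c 0.69 [472. 211.] [647. 238. 131.]
scene pliers_c 0.75 [329. 267.] [483.  -5.  13.]
scene dummy_load_c 0.57 [424. 332.] [732. -19. 100.]
scene adapter_c 0.48 [430. 161.] [454. 384.  27.]
top tuner 0.94 [405. 312.] [ 313. -201.  129.]
top tuner 0.88 [244. 204.] [613. 208.   0.]
top door_hinge 0.67 [208. 197.] [622. 292.  58.]
top door_hinge 0.54 [376. 311.] [ 315. -139.   49.]
top door_push 0.74 [431. 320.] [ 287. -289.    1.]
top door_push 0.65 [223. 240.] [501. 242. 123.]
top grip_center 0.67 [404. 186.] [ 616. -204.  168.]
top button_face 0.42 [396. 194.] [ 610. -193.  103.
[... 279 characters left out ...]
2.  12.  24.]
{'time': 1.1, 'joint_positions': array([-1.31696716e+00,  3.41991494e-01,  1.52410294e+00, -4.84893733e-05,
        1.27539836e+00, -1.45986205e-01]), 'dq': array([ 0.00058421, -0.00085527,  0.00040181, -0.00023109,  0.00014601,
        0.00071298]), 'tau': array([-1.13182890e-03, -4.31145000e+01, -2.44482243e+01,  7.17902044e-02,
        4.81528463e-02, -3.89536169e-06]), 'tool_pos': array([ 204.37282223, -483.60464456,  226.74389823]), 'tcp_rot': array([3.14150060e+00, 6.04240432e-05, 3.99829484e-01]), 'contact_force': array([-0.01461012, -0.06580931, -0.53143134]), 'moment': array([-0.0009628 , -0.0288676 , -0.03687669]), 'finger_force': 0.0, 'grip_width': 91.88444150102792}
```

View pictures.

View pics/scene0.png

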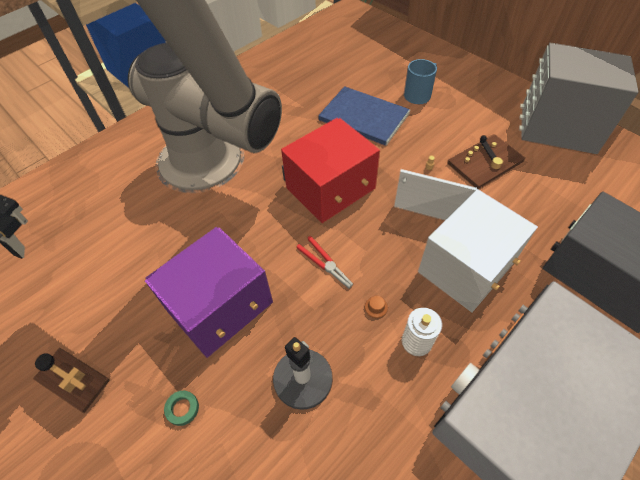

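View pics/top0.png

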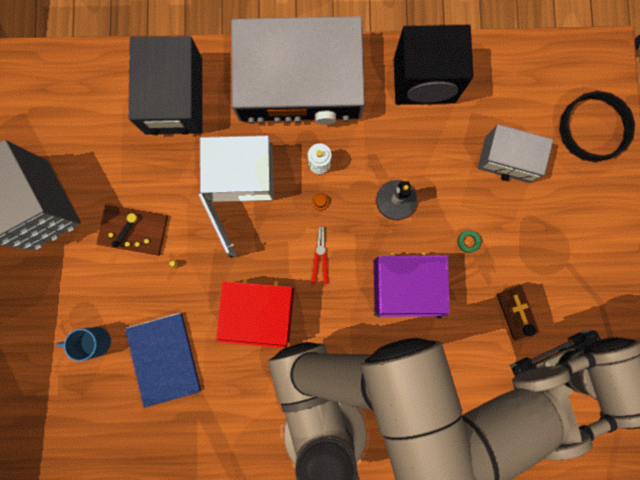

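Scene: the bare aluminium cabinet with the open door sits at scene (478,250) / top (236,168), and its door runs to top (230,252). Look-alikes: red at top (255,313) and purple at (413,285). The bare aluminium one fits the description. The mast grip is at top (403,188), scene (297,351). I'll confirm with a crop and fit the geometry from depth.

```bash
python3 - <<'E'
from h import *
pts={}
P=[]
for n in ['top','scene']:
    c=vision.capture(n); d=c['depth']
    v,u=np.mgrid[0:480,0:640]; s=cv2.undistortPoints(np.stack([u,v],-1).reshape(-1,1,2).astype(float),K(c),np.array([c['k1'],0,0,0.]))[:,0]
    R=cv2.Rodrigues(np.array(c['rvec'],float))[0]; t=np.array(c['tvec'],float).ravel()
    X=(np.c_[s,np.ones(len(s))]*d.reshape(-1,1)-t)@R; X=X[d.ravel()>0]
    sel=lambda x0,x1,y0,y1,z0,z1:X[(X[:,0]>x0)&(X[:,0]<x1)&(X[:,1]>y0)&(X[:,1]<y1)&(X[:,2]>z0)&(X[:,2]<z1)]
    T=sel(560,860,90,340,122,140); T=T[T[:,0]>640]
    print(n,'cab top',np.round(cv2.minAreaRect(T[:,:2].astype(np.float32)),1).tolist() if 0 else cv2.minAreaRect(T[:,:2].astype(np.float32)), np.percentile(T,[1,99],axis=0).round().tolist())
    D=sel(440,620,180,320,112,135)
    print(' door',len(D),cv2.fitLine(D[:,:2].astype(np.float32),cv2.DIST_HUBER,0,.01,.01).ravel(),D[D[:,0].argmin()].round(),D[D[:,0].argmax()].round(),D[:,2].mean())
    G=sel(560,680,-270,-150,130,169)
    print(' grip',len(G),np.percentile(G,[2,50,98],axis=0).round().tolist())
    G=sel(560,680,-270,-150,160,169)
    print(' gtop',len(G),cv2.minAreaRect(G[:,:2].astype(np.float32)))
    F=sel(560,680,-270,-150,8,40)
    print(' foot',len(F),cv2.minEnclosingCircle(F[:,:2].astype(np.float32)),np.percentile(F[:,2],[5,50,95]))
    if n=='top': a=cv2.resize(c['frame'][130:270,180:280],None,fx=4,fy=4); b=cv2.resize(c['frame'][160:230,370:440],(560,560))
    else: e=cv2.resize(c['frame'][320:415,265:340],(442,560))
im=np.hstack([a,b[:, 80:480]*1])[:560]
cv2.imwrite('pics/crop1.png',im[:,:,::-1][:, :800]); cv2.imwrite('pics/crop2.png',e[:,:,::-1])
E
```

```text
top cab top ((749.8468017578125, 215.56224060058594), (248.4498748779297, 219.5261993408203), 89.85082244873047) [[641.0, 123.0, 122.0], [857.0, 336.0, 137.0]]
 door 220 [9.0435225e-01 4.2678690e-01 5.4214563e+02 2.6248456e+02] [470. 232. 129.] [620. 275. 135.] 125.02341140223028
 grip 148 [[595.0, -219.0, 135.0], [607.0, -201.0, 163.0], [628.0, -189.0, 169.0]]
 gtop 90 ((612.5501098632812, -207.52633666992188), (34.45651626586914, 25.25325584411621), 3.860922336578369)
 foot 1001 ((622.798583984375, -210.4383544921875), 70.00747680664062) [13.39140606 19.98418705 26.80874001]
scene cab top ((749.9888305664062, 215.10986328125), (219.98818969726562, 249.39154052734375), 0.00584256649017334) [[641.0, 116.0, 122.0], [857.0, 335.0, 134.0]]
 door 520 [9.1242778e-01 4.0923768e-01 5.4588959e+02 2.6115155e+02] [470. 232. 127.] [619. 295. 123.] 121.56173296089293
 grip 414 [[598.0, -221.0, 132.0], [620.0, -212.0, 166.0], [631.0, -191.0, 169.0]]
 gtop 253 ((613.7635498046875, -208.71652221679688), (35.23509216308594, 24.29217529296875), 3.8226184844970703)
 foot 2209 ((614.2205810546875, -208.5382843017578), 55.28624725341797) [15.54939427 20.34824184 25.53114537]
```

View pics/crop1.png

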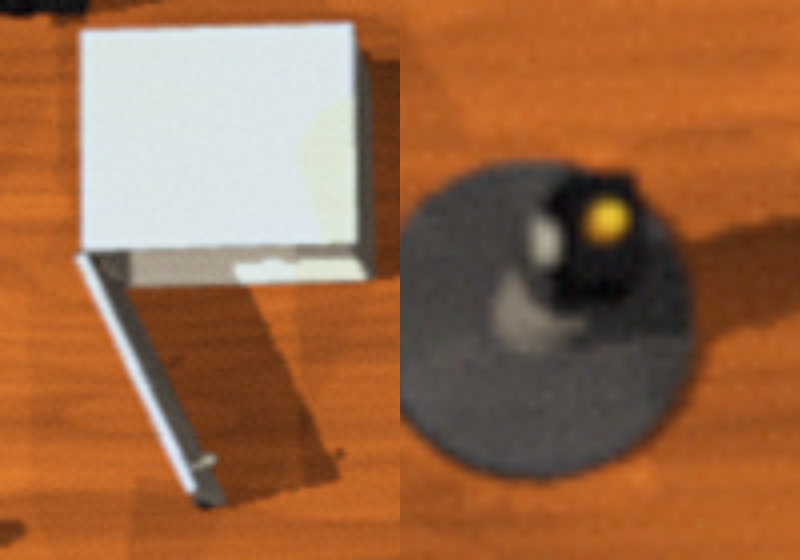

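View pics/crop2.png

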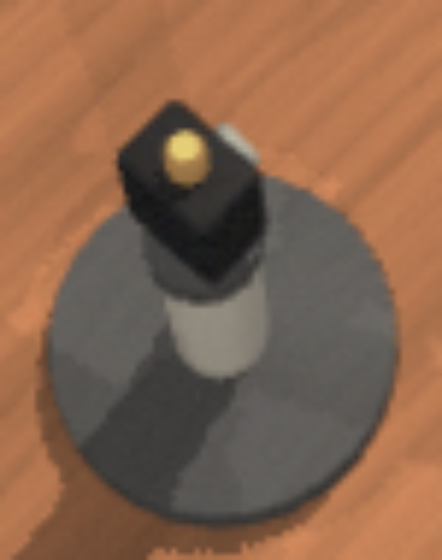

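The crops confirm both targets: the aluminium cabinet with its door hinged on the left, and the mast grip with the steel button on its +y side (crop1 at about (545,240)). Starting the move with the gripper closed.

>>> step_arm:
  series: "1 1 -0.97 0 0 0 0; 1 1 -0.97 0 0 0 0; 1 1 -0.97 0 0 0 0; 1 1 -0.97 0 0 0 0"

```text
time: 1.6
tool_pos: [248.5, -380.0, 227.2]
tcp_rot: [3.141, 0.0, 0.402]
contact_force: [0.1, 0.1, 0.5]
grip_width: 64.5
finger_force: 0.0
```

>>> step_arm:
  series: "1 1 -0.97 0 0 0 0; 1 1 -0.97 0 0 0 0; 1 1 -0.97 0 0 0 0; 1 1 -0.97 0 0 0 0"

```text
time: 2.0
tool_pos: [291.9, -278.7, 227.1]
tcp_rot: [3.14, 0.0, 0.402]
contact_force: [-0.5, 0.1, 0.8]
grip_width: 32.6
finger_force: 0.0
```

>>> step_arm:
  series: "1 1 -0.97 0 0 0 0; 1 1 -0.97 0 0 0 0; 1 1 -0.97 0 0 0 0; 1 1 -0.97 0 0 0 0"

```text
time: 2.4
tool_pos: [335.6, -176.5, 226.9]
tcp_rot: [3.14, 0.0, 0.402]
contact_force: [-0.3, -0.8, 0.1]
grip_width: 2.1
finger_force: 0.0
```

>>> step_arm:
  series: "1 1 -0.97 0 0 0 0; 1 1 -0.97 0 0 0 0; 1 1 -0.97 0 0 0 0; 1 1 -0.97 0 0 0 0"

```text
time: 2.8
tool_pos: [379.3, -74.1, 226.7]
tcp_rot: [3.141, 0.0, 0.401]
contact_force: [-0.2, -0.2, -0.5]
grip_width: 0.5
finger_force: 0.0
```

>>> step_arm:
  series: "1 0.8 -0.97 0 0 0 0; 1 0.8 -0.97 0 0 0 0; 1 0.8 -0.97 0 0 0 0; 1 0.8 -0.97 0 0 0 0"

```text
time: 3.2
tool_pos: [407.7, 21.9, 226.5]
tcp_rot: [3.141, 0.001, 0.401]
contact_force: [0.8, -0.5, 0.6]
grip_width: 0.4
finger_force: 0.0
```

>>> step_arm:
  series: "1 0.8 -0.97 0 0 0 0; 1 0.8 -0.97 0 0 0 0; 1 0.8 -0.97 0 0 0 0; 1 0.8 -0.97 0 0 0 0"

```text
time: 3.6
tool_pos: [436.4, 117.8, 226.3]
tcp_rot: [3.141, 0.001, 0.399]
contact_force: [-0.5, -0.1, -0.3]
grip_width: 0.3
finger_force: 0.0
```

>>> step_arm:
  series: "1 0.74 -0.99 0 0 0 0; 1 0.74 -0.99 0 0 0 0; 1 0.74 -0.99 0 0 0 0; 1 0.74 -0.99 0 0 0 0"

```text
time: 4.0
tool_pos: [460.0, 213.5, 226.3]
tcp_rot: [3.141, 0.001, 0.399]
contact_force: [0.4, 0.3, 0.2]
grip_width: -0.1
finger_force: 0.0
```

>>> step_arm:
  series: "1 0.74 -0.99 0 0 0 0.0637; 1 0.74 -0.99 0 0 0 0.0637; 1 0.74 -0.99 0 0 0 0.0637; 1 0.74 -0.99 0 0 0 0.0637; 1 0.74 -0.99 0 0 0 0.0637"

```text
time: 4.5
tool_pos: [483.7, 309.1, 226.7]
tcp_rot: [3.141, 0.0, -0.0]
contact_force: [0.9, -0.8, 0.2]
grip_width: 0.6
finger_force: 0.0
```

>>> step_arm:
  series: "1 0 0 0.85 0 0 0; 1 0 0 0.85 0 0 0; 1 0 0 0.85 0 0 0"

```text
time: 4.8
tool_pos: [481.9, 308.8, 156.2]
tcp_rot: [3.139, 0.005, -0.001]
contact_force: [-0.3, -0.1, -0.2]
grip_width: 0.3
finger_force: 0.0
```

>>> step_arm:
  series: "1 0 0 0.85 0 0 0; 1 0 0 0.85 0 0 0; 1 0 0 0.85 0 0 0"

```text
time: 5.1
tool_pos: [482.6, 310.0, 89.7]
tcp_rot: [3.14, 0.003, -0.001]
contact_force: [-0.1, 0.1, 0.6]
grip_width: 0.7
finger_force: 0.0
```

>>> step_arm:
  series: "1 0.15 0.3 0 0 0 0; 1 0.21 0.48 0 0 0 0; 1 0.28 0.6 0 0 0 0; 1 0.34 0.71 0 0 0 0; 1 0.41 0.82 0 0 0 0; 1 0.48 0.93 0 0 0 0; 1 0.48 0.93 0 0 0 0"

```text
time: 5.8
tool_pos: [522.4, 236.2, 90.7]
tcp_rot: [3.141, -0.0, -0.002]
contact_force: [0.4, -0.2, -0.3]
grip_width: 0.2
finger_force: 0.0
```

>>> step_arm:
  series: "1 0.11 0.1 0 0 0 0; 1 0.22 0.19 0 0 0 0; 1 0.34 0.28 0 0 0 0; 1 0.46 0.37 0 0 0 0; 1 0.6 0.45 0 0 0 0; 1 0.75 0.51 0 0 0 0; 1 0.75 0.51 0 0 0 0"

```text
time: 6.5
tool_pos: [583.5, 195.3, 90.6]
tcp_rot: [3.141, -0.002, -0.002]
contact_force: [-0.6, 1.0, 0.5]
grip_width: 0.5
finger_force: 0.0
```

```bash
python3 - <<'E'
from h import *
c=vision.capture('top'); save(c,'top2.png',(150,100,350,280),3)
E
```

```text
(no output)
```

View pics/top2.png

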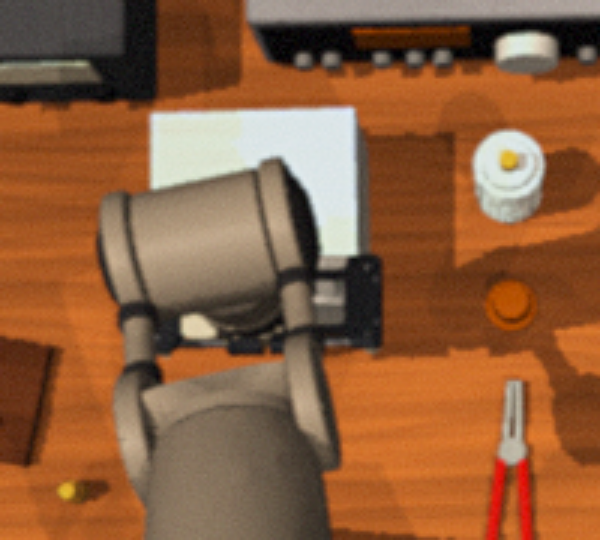

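The open door no longer shows to the left, and its free end is hidden under the gripper body around (270,300). Next is the push through the catch.

>>> step_arm:
  series: "1 0.06 0.1 0 0 0 0; 1 0.12 0.18 0 0 0 0; 1 0.18 0.18 0 0 0 0; 1 0.23 0.18 0 0 0 0; 1 0.27 0.18 0 0 0 0; 1 0.27 0.18 0 0 0 0"

```text
time: 7.15
tool_pos: [600.8, 181.2, 90.6]
tcp_rot: [3.14, 0.006, 0.0]
contact_force: [-10.9, -3.5, 7.5]
grip_width: 0.7
finger_force: 5.5
```

>>> step_arm:
  series: "1 0.03 0 0 0 0 0; 1 0.06 0 0 0 0 0; 1 0.09 0 0 0 0 0; 1 0.09 0 0 0 0 0; 1 0.09 0 0 0 0 0"

```text
time: 7.65
tool_pos: [600.8, 181.1, 90.6]
tcp_rot: [3.138, 0.021, 0.001]
contact_force: [-37.8, -5.3, 23.5]
grip_width: 0.4
finger_force: 18.9
```

>>> step_arm:
  series: "1 -0.3 0 0 0 0 0; 1 -0.9 0 0 0 0 0; 1 -0.9 0 0 0 0 0"

```text
time: 7.95
tool_pos: [530.0, 181.4, 88.6]
tcp_rot: [3.14, 0.011, 0.001]
contact_force: [0.1, 1.0, 0.1]
grip_width: 0.6
finger_force: 0.0
```

>>> step_arm:
  series: "1 -0.9 0.2 -0.9 0 0 0; 1 -0.9 0.9 -0.9 0 0 0; 1 -0.9 0.9 -0.9 0 0 0; 1 -0.9 0.9 -0.9 0 0 0"

```text
time: 8.35
tool_pos: [466.6, 108.0, 165.2]
tcp_rot: [3.141, -0.004, -0.002]
contact_force: [-0.0, 0.9, -0.4]
grip_width: 0.3
finger_force: 0.0
```

```bash
python3 - <<'E'
from h import *
c=vision.capture('top'); a=cv2.resize(c['frame'][120:280,180:340],(600,600))
save(c,'top3.png',(190,120,340,250),5)
X=[]
d=c['depth']
for n in ['top','scene']:
    c=vision.capture(n)
    for t in ['door_push','door_hinge','tuner']:
        for r in models.pinpoint(c,t)[:3]: print(n,t,round(r['p'],2),np.round(r['position']),world(c,r['position'],z={'door_push':105,'door_hinge':65,'tuner':0}[t]).round())
E
```

```text
top door_push 0.97 [256. 193.] [620. 163. 105.]
top door_push 0.79 [428. 320.] [ 293. -261.  105.]
top door_hinge 0.72 [207. 198.] [619. 295.  65.]
top door_hinge 0.66 [379. 312.] [ 314. -145.   65.]
top tuner 0.78 [406. 310.] [ 314. -223.    0.]
top tuner 0.7 [246. 202.] [617. 202.   0.]
top tuner 0.27 [320. 201.] [615.   0.   0.]
scene door_push 0.76 [436. 230.] [616. 168. 105.]
scene door_push 0.57 [164. 272.] [ 304. -270.  105.]
scene door_push 0.47 [296. 146.] [237. 136. 105.]
scene tuner 0.65 [315. 173.] [258. 174.   0.]
scene tuner 0.63 [198. 285.] [ 307. -226.    0.]
scene tuner 0.58 [439. 246.] [617. 212.   0.]
```

View pics/top3.png

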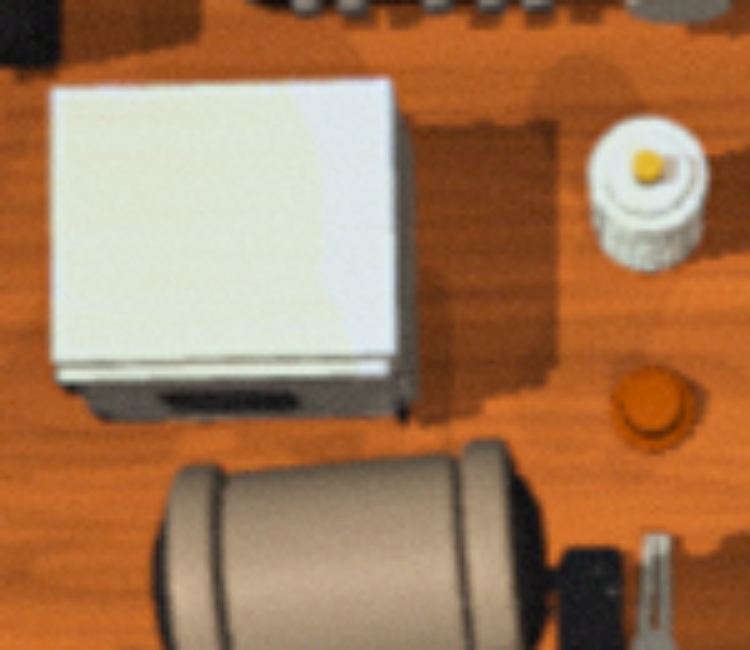

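The door is closed parallel and flush: the seam runs at (60–390, 365) with no angle. Next stop is above the mast.

>>> step_arm:
  series: "-1 0.2 0.5 -0.6 0 0 0; -1 0.4 1 -0.95 0 0 0; -1 0.4 1 -0.95 0 0 0; -1 0.4 1 -0.95 0 0 0"

```text
time: 9.2
tool_pos: [499.4, 28.9, 239.5]
tcp_rot: [3.141, -0.002, -0.003]
contact_force: [0.2, 0.2, -0.2]
grip_width: 27.4
finger_force: 0.0
```

>>> step_arm:
  series: "-1 0.4 1 0 0 0 0; -1 0.4 1 0 0 0 0; -1 0.4 1 0 0 0 0"

```text
time: 9.5
tool_pos: [530.5, -51.8, 236.5]
tcp_rot: [3.142, 0.003, -0.003]
contact_force: [-0.2, 0.1, 0.4]
grip_width: 51.4
finger_force: 0.0
```

>>> step_arm:
  series: "-1 0.4 1 0 0 0 0; -1 0.4 1 0 0 0 0; -1 0.4 1 0 0 0 0"

```text
time: 9.8
tool_pos: [562.5, -131.5, 236.5]
tcp_rot: [-3.141, 0.002, -0.003]
contact_force: [-0.1, 0.7, -1.2]
grip_width: 76.0
finger_force: 0.0
```

>>> step_arm:
  series: "-1 0.63 0.95 0 0 0 -0.0107; -1 0.63 0.95 0 0 0 -0.0107; -1 0.63 0.95 0 0 0 -0.0107; -1 0.63 0.95 0 0 0 -0.0107"

```text
time: 10.2
tool_pos: [612.2, -204.0, 236.7]
tcp_rot: [-3.139, 0.003, 0.067]
contact_force: [-0.1, 0.8, -0.3]
grip_width: 91.8
finger_force: 0.0
```

```bash
python3 - <<'E'
from h import *
o=readout.get_obs(); c=vision.capture('wrist'); save(c,'w1.png')
M=np.array(c['mount']); print(o['tool_pos'],o['tcp_rot'],o['grip_width'])
R=Rot.from_euler('xyz',o['tcp_rot']).as_matrix()
T=np.eye(4);T[:3,:3]=R;T[:3,3]=o['tool_pos']; W=np.linalg.inv(T@M)
c['rvec']=cv2.Rodrigues(W[:3,:3])[0]; c['tvec']=W[:3,3]
for t in ['grip_center','button_face']:
    for r in models.pinpoint(c,t)[:2]: print(t,r['p'],r['position'],world(c,r['position'],z=145))
d=c['depth'];v,u=np.mgrid[0:480,0:640]; s=cv2.undistortPoints(np.stack([u,v],-1).reshape(-1,1,2).astype(float),K(c),np.array([c['k1'],0,0,0.]))[:,0]
C=np.c_[s,np.ones(len(s))]*d.reshape(-1,1); X=(C-W[:3,3])@W[:3,:3]
X=X[(d.ravel()>0)&(abs(X[:,2]-166)<4)&(abs(X[:,0]-613)<50)&(abs(X[:,1]+208)<50)]
print(len(X),cv2.minAreaRect(X[:,:2].astype(np.float32)),X[:,2].mean())
E
```

```text
[ 612.1692547  -204.01570426  236.73694595] [-3.13891041e+00  3.06981905e-03  6.71553111e-02] 91.76639320253307
grip_center 0.83 [326.2, 238.4] [ 612.1000859  -208.06758906  145.        ]
button_face 0.46 [300.6, 239.2] [ 610.21547966 -189.63531413  145.        ]
1433 ((612.4113159179688, -208.1804962158203), (33.73617172241211, 23.926647186279297), 3.367781400680542) 166.8898721227867
```

View pics/w1.png

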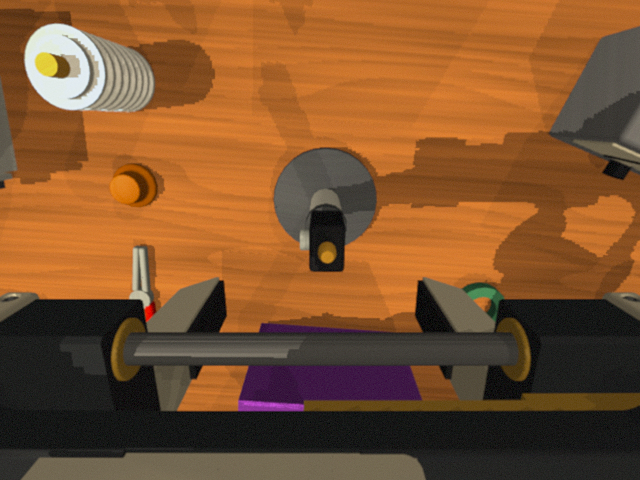

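The wrist view shows the grip at (326,240), its steel button on the left at (304,239), and the fingers straddling it. Descending and gripping.

>>> step_arm:
  series: "-1 0 0.05 0.3 0 0 0; -1 0 0.05 0.69 0 0 0; -1 0 0.05 0.69 0 0 0; -1 0 0.05 0.69 0 0 0"

```text
time: 10.75
tool_pos: [612.7, -208.9, 184.2]
tcp_rot: [-3.141, 0.0, 0.068]
contact_force: [-0.8, 0.6, 1.2]
grip_width: 92.0
finger_force: 0.0
```

>>> step_arm:
  series: "-1 0 0 0.25 0 0 0; -1 0 0 0.5 0 0 0; -1 0 0 0.69 0 0 0; -1 0 0 0.69 0 0 0; -1 0 0 0.69 0 0 0"

```text
time: 11.25
tool_pos: [613.7, -210.1, 130.3]
tcp_rot: [3.14, -0.002, 0.067]
contact_force: [-0.5, -0.5, 0.8]
grip_width: 91.7
finger_force: 0.0
```

>>> step_arm:
  series: "1 0 0 0 0 0 0; 1 0 0 0 0 0 0; 1 0 0 0 0 0 0; 1 0 0 0 0 0 0; 1 0 0 0 0 0 0; 1 0 0 0 0 0 0; 1 0 0 0 0 0 0; 1 0 0 0 0 0 0; 1 0 0 0 0 0 0; 1 0 0 0 0 0 0; 1 0 0 0 0 0 0; 1 0 0 0 0 0 0; 1 0 0 0 0 0 0"

```text
time: 12.55
tool_pos: [612.6, -207.7, 128.1]
tcp_rot: [-3.138, 0.001, 0.067]
contact_force: [-1.3, 8.6, 2.3]
grip_width: 24.4
finger_force: 30.0
```

Width 24.4 mm, so the button is in. Pulling up.

>>> step_arm:
  series: "1 0 0 -0.1 0 0 0; 1 0 0 -0.22 0 0 0; 1 0 0 -0.35 0 0 0; 1 0 0 -0.48 0 0 0; 1 0 0 -0.61 0 0 0; 1 0 0 -0.74 0 0 0; 1 0 0 -0.87 0 0 0; 1 0 0 -1 0 0 0; 1 0 0 -1 0 0 0"

```text
time: 13.45
tool_pos: [612.5, -207.7, 208.2]
tcp_rot: [-3.138, 0.001, 0.068]
contact_force: [-0.4, 7.9, -4.1]
grip_width: 24.7
finger_force: 30.0
```

>>> step_arm:
  series: "1 0 0 -0.06 0 0 0; 1 0 0 -0.12 0 0 0; 1 0 0 -0.14 0 0 0; 1 0 0 -0.14 0 0 0; 1 0 0 -0.14 0 0 0; 1 0 0 -0.14 0 0 0"

```text
time: 14.05
tool_pos: [612.5, -207.6, 217.9]
tcp_rot: [-3.137, 0.002, 0.068]
contact_force: [1.1, 7.9, -5.6]
grip_width: 24.7
finger_force: 30.0
```

>>> step_arm:
  series: "1 0 0 -0.02 0 0 0; 1 0 0 -0.03 0 0 0; 1 0 0 -0.03 0 0 0; 1 0 0 -0.03 0 0 0; 1 0 0 -0.03 0 0 0"

```text
time: 14.55
tool_pos: [612.5, -207.6, 218.4]
tcp_rot: [-3.136, 0.004, 0.068]
contact_force: [4.5, 6.6, -12.6]
grip_width: 24.4
finger_force: 29.9
```

```bash
python3 - <<'E'
from h import *
c=vision.capture('scene'); save(c,'s4.png',(230,230,500,430),2.8)
for r in models.pinpoint(c,'grip_center')[:2]: print(r['p'],r['position'],world(c,r['position']))
E
```

```text
0.55 [290.0, 328.0] [ 641.18660785 -229.60408596  326.76724672]
```

View pics/s4.png

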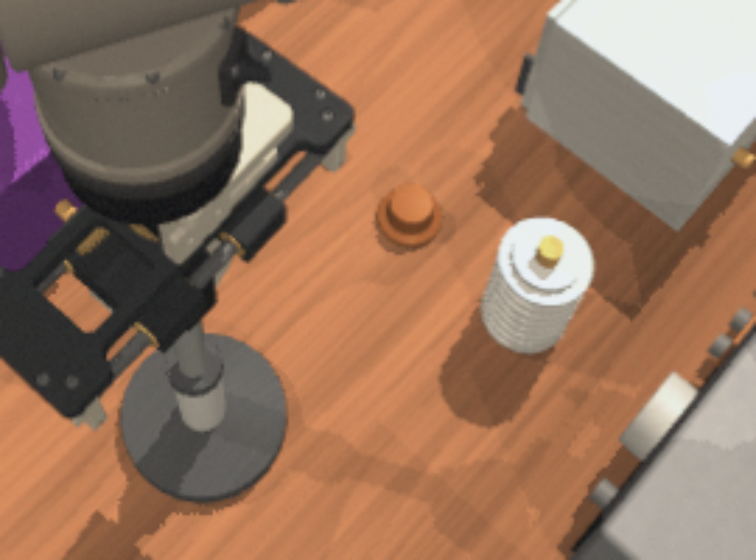

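The mast is extended: the rod shows above its tube at (190,350), still held, and the hard stop can be felt at +90 mm (force rising to 12.6 N). The door is still shut, so I'm handing in.

```bash
python3 -c "
from plant import order; print(order.close_job())"
```

```text
the job is handed in; nothing more can be done
None
```

I handed the job in with the tuner door shut flush, the mast pulled up 90 mm to its second stop, and the gripper still holding it there with the button pressed in; the hand-in returned no verdict.

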